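Check the belt tensioner of the glass-edge sander

ROBOT

A 6-joint arm with a two-finger parallel gripper is mounted at the origin on the work surface. World frame = base frame: x ahead of the robot, y to its left, z up, the work surface at z = 0. Lengths are in mm, angles in rad, forces in N, time in s.
With the tool pointing down it reaches from about 300 to 775 mm from the base axis. Payload 14.6 kg.
Tool frame: the origin (TCP) lies between the finger pads; the fingertips stand 22 mm ahead of it and the grasp point (between the pads) lies 3 mm ahead of it (manip.tcp_to_tips is the distance from the TCP to the fingertips, in mm); y points along the fingers, z is the direction in which the jaws open and shut, and the axes are right-handed (so a half turn about y gives the same grasp; the last joint's range is limited). The gripper opens to 94 mm and grips with 3 to 60 N. Pads are 16 mm wide; open, the fingers measure 119 mm over their backs; the gripper's body (75 mm by 177 mm) begins 78 mm behind the grasp point.
Start: joints at [1.155, 0.3, 1.521, -0, 1.321, -0.067], TCP at [187.971, 516.872, 202.046] pointing down, gripper open.
Joint ranges: [-3.03, 3.03], [-0.79, 2.21], [0.23, 2.52], [-1.04, 4.18], [0, 3.07], [-2.55, 2.55]. Speed limits (rad/s): [2.22, 2.22, 2.57, 3.14, 3.14, 3.14].

INTERFACE

Orientations are given as [roll, pitch, yaw] about the fixed x, y, z axes, in that order (R = Rz(yaw) Ry(pitch) Rx(roll)).
In Python, from cell import manip gives the robot as it stands.
- The arm moves only by the shell command python3 -m jog 'ROWS' [OPENING] [FORCE]. ROWS is JSON, one flat list of numbers, 6 for each row, row after row: the shift along the tool's x, y, z in mm, then the turn, a rotation vector about the tool's x, y, z in degrees. A call has 1 to 10 rows; each row is the pose to reach, as a shift and turn from the pose commanded when the call began, along the tool's axes at that moment; what a row does not reach only later rows make up. A row lasts 1/12 s, in which the tool goes at most 41.7 mm and 7.16 degrees, less where a joint would pass 70% of its speed; a pose out of reach is approached as far as the arm can. A call with a gripper value outside its range is refused whole. OPENING is the finger opening in mm, from 0 to 94, set as the call begins (- or left out, the last holds). The fingers move at their own pace and stop on an object; FORCE is the grip in N (left out, the last holds). Time passes only in rows, so rows that repeat a pose let the fingers close. It gives the time, the measured TCP pose, the force and the opening at its end, in the units of the state.
- manip.read_state(): the state, without advancing time (a new reading comes with each control period).
- manip.camera(name): name is "scene" or "top" or "wrist"; returns a dict with "img" (384x512x3 uint8, red, green, blue), "intrinsics" (3x3 intrinsics, pixels), "k1" (the pictures are not rectified: a ray, as slopes to the right and down, at radius r is drawn at 1 + k1 r^2 times it, then the intrinsics apply), "origin" and "orientation" of the camera in the world. Camera axes: x right, y down, z forward; pixel columns grow to the right and rows downward; lengths in mm; the calibration is good to about 2 mm. A picture is of the moment at which its call begins. There is no depth.
- manip.sign_off(): hands the job in, once; it reports no verdict.
Trained networks look in a picture, given as the dict that the camera call returned (one of the last four; its "shot" number tells which), for a name from the list of things; names that differ only in an ending like _2 or _b are one class to them, and where a whole thing is asked for, a point or a joint stands for the part that bears it (a point fixed in the world has none). Each returns a list of dicts, best first, with "score" (0 to 1); they miss things now and then, are a little off and sometimes report something else, mostly with a low value. They report only what shows in the picture. A call takes as long as a camera call. They do not tell look-alikes from the thing itself.
- manip.masks_of(thing, picture): "pixels" (384x512 bool, what is visible of it) and "xy" ([column, row] in pixels, amid what is visible of it).
- manip.tip_of(thing, picture): "xy" ([column, row] in pixels: a listed point, or the origin of a listed thing).
The state is a dict: "clock": time; "joints": joint angles; "qd": joint speeds; "effort": joint torques, N m; "eef_pos": TCP position; "eef_rot": TCP orientation; "wrist_force": force on the tool from outside, world axes, zero at the start; "moment": the same for the moment, N m; "finger_gap": finger opening in mm.
Only numpy, scipy, OpenCV 4.12 (cv2) and the standard library are available. Lean on these libraries where they do the work, as an engineer would, in place of code of your own. Each camera call takes 0.05 s, during which the arm holds its last target.

TASK

The belt is off the glass-edge sander, so check its sprung tensioner arm: first slide the black plastic tell-tale back along its track until it touches the pointer pin at the foot of the resting arm. Then press down on the arm's flat press pad with about 12 newtons (never more than 15) and hold that for a good two seconds, so that the pointer carries the tell-tale along the scale. Ease the arm back up to its rest without letting it snap back, leave the tell-tale standing at the reading, and do not disturb the other things on the bench.

Things in the scene. Friction and masses are not known exactly. Their poses are not given: they have to be found in the camera images.
- sander: grey bed 190 x 360 x 12 mm, fixed to the bench; origin on the bench near its middle. In its frame (mm): the sprung arm turns about a shaft along x at y 40, z 150, held by a grey post on the -x side (x -50 to -24, y 15 to 65, top z 172); the press pad is on the +y side, the tell-tale's track runs from the pivot towards -y at x = 0; a green motor housing, top z 42, lies under the arm
- track_zero (a point): point on the bed (z 12) on the middle line (x 0) of the tell-tale's track, abreast of the scale's zero line, at y -27 in the sander's frame. The track runs along the sander's y from 87 mm on the +y side of this point to 112 mm on the -y side, 27 mm wide between steel walls 5 mm high and 6 mm thick, a like wall closing its -y end. Beside it on +x a scale, a black line every 10 mm
- tensioner (a joint): turn of the steel bell-crank arm, rad: 0 at its upper rest stop, growing as the pad goes down, end stop 0.55. The upper bar (with a 42 mm roller hanging under its end) points to +y, 0.16 rad up at rest; the leg, square to it, hangs 128 mm and swings to -y. The arm's weight, hidden and different each time, helps the press, so the deflection must be found by force: 12 N gives about 0.1 to 0.4 rad, 0.4 N more per mm down at the pad
- pointer (a point): centre of the pointer pin at the foot of the arm's leg, 128 mm from the shaft: steel pin lying along x, radius 5 mm, 18 mm long, 24 mm above the bench at rest. It hangs in the track and pushes the tell-tale towards the sander's -y
- press_pad (a point): centre of the top face of the press pad, a flat steel plate 40 x 40 x 5 mm on the arm's upper bar, 90 mm from the shaft, about 174 mm above the bench at rest (then sloping 0.16 rad, higher at its outer edge); to be pressed down from above
- telltale: loose black plastic slider in the track, 60 g: foot 24 mm across, 90 mm long along its y, 16 mm high; at its -y end an upright fin (middle 37 mm from the origin, 20 mm across, 12 mm along y, top 40 mm above its underside). Origin at the centre of its underside (z 12). It slides with slight friction (about 0.6 N) and stays where left. Its +y end touches the pointer pin; then its centre is 50 mm from the pin's centre
- tin: steel can, radius 32, 85 mm tall, a bystander; origin under its centre
- tub: white plastic tub, radius 36, 45 mm tall, a bystander; origin under its centre
- tape: roll of paper tape, radius 45, 25 mm high, a bystander; origin under its centre
- driver: screwdriver lying on the bench, a bystander
Mind the look-alikes: they are no part of the job. Of the things that look like the telltale, the largest one is meant.

How it is judged (in metres and radians):
On the way, in this order (a step that is already met when the one before it is completed fails the run):
1. the tell-tale is back against the pointer of the resting arm, within 3 mm (horizontal distance between pointer and telltale below 0.053 m and value of joint tensioner below 0.03 rad), for 0.2 s.
2. the press pad is pressed by the fingers with 10.5 to 13.5 N for a second and a half, the tell-tale against the pointer (contact force between tensioner and the fingers between 10.5 and 13.5 N and horizontal distance between pointer and telltale below 0.055 m and value of joint tensioner above 0.05 rad and horizontal distance between the grasp point and press_pad below 0.035 m), for 1.5 s.
At the end, for the whole second after the job is handed in: The arm is back at rest (within 0.02 rad) and still; the tell-tale stands upright and at rest in its track, 6 to 80 mm away from the pointer pin, where the pressed arm left it (value of joint tensioner below 0.02 rad and velocity of joint tensioner between -0.05 and 0.05 rad/s and horizontal distance between pointer and telltale between 0.056 and 0.13 m and x of telltale in the frame of sander between -0.006 and 0.006 m and height (world z) of telltale below 0.016 m and angle between telltale's own z axis and vertical below 0.1 rad and linear speed of telltale below 0.01 m/s); the robot touches nothing.
It fails at once if the arm pressed by the robot with more than 15 N (contact force between tensioner and the fingers above 15 N or contact force between tensioner and the arm above 15 N).
It fails at once if the arm snapped back (faster than 2 rad/s) (velocity of joint tensioner below -2 rad/s).
It fails at once if a bystander moved more than 20 mm (distance of any of tin, tub, tape, driver from where it was at the start of the episode above 0.02 m).
It also fails if it takes over 59 s, if anything falls off the work surface, if the arm or the gripper's body presses on something with over 40 N, if the wrist force passes 120 N, or if a joint passes its speed limit or range.

## Working session

There is one attempt and no reset: what is moved stays moved. The work goes in short steps, Python scripts to look and compute and a shell command to move; the robot and the scene stay as the last step left them, time stands still between calls to the robot, and variables do not carry over. Pictures are saved under pics/ and viewed, and the job is handed in when it is done.

```bash
ls; mkdir -p pics
cat > h.py <<'E'
import numpy as np,cv2
from cell import manip
from scipy.spatial.transform import Rotation as R
def rotm(o):
    o=np.array(o); 
    return o if o.shape==(3,3) else R.from_euler('xyz',o).as_matrix()
def ray(c,uv):
    K=np.array(c['intrinsics']);k1=c['k1']
    d=np.array([(uv[0]-K[0,2])/K[0,0],(uv[1]-K[1,2])/K[1,1]])
    r=d.copy()
    for _ in range(30): r=d/(1+k1*(r@r))
    v=rotm(c['orientation'])@np.array([r[0],r[1],1]); return np.array(c['origin']),v
def atz(c,uv,z):
    o,v=ray(c,uv); return o+v*(z-o[2])/v[2]
def proj(c,p):
    K=np.array(c['intrinsics']);q=rotm(c['orientation']).T@(np.array(p,float)-np.array(c['origin']))
    r=q[:2]/q[2]; r=r*(1+c['k1']*(r@r)); return K[:2,:2]@r+K[:2,2]
def save(c,n,s=None):
    im=cv2.cvtColor(c['img'],cv2.COLOR_RGB2BGR)
    cv2.imwrite('pics/'+n+'.png',im if s is None else cv2.resize(im,None,fx=s,fy=s))
E
python3 - <<'E'
from h import *
s=manip.read_state(); print(s)
for n in ['scene','top']:
    c=manip.camera(n); save(c,n+'0',1.5); print(n,c['origin'],c['orientation'],c['k1'])
    for t in ['sander','track_zero','pointer','press_pad','telltale','tin','tub','tape','driver']:
        z=dict(sander=0,track_zero=12,pointer=24,press_pad=174,telltale=12).get(t,0)
        for d in manip.tip_of(t,c)[:4]: print(t,np.round(d['xy'],1),round(d['score'],2),np.round(atz(c,d['xy'],z),0))
E
```

```text
pics
{'clock': 0.0, 'joints': array([ 1.15540021e+00,  3.00446097e-01,  1.52157639e+00,  4.04675880e-05,
        1.32069801e+00, -6.65815634e-02]), 'qd': array([-6.77040309e-04, -8.16235516e-04,  1.37549937e-03,  1.35985934e-03,
       -2.76587188e-05,  4.93646547e-04]), 'effort': array([-2.99466432e-03, -5.31803441e+01, -3.52725613e+01,  7.07658869e-02,
        2.45872897e-02, -1.16443448e-04]), 'eef_pos': array([187.8577832 , 516.64283605, 201.50203246]), 'eef_rot': array([-1.57191906e+00,  1.14148547e-04, -3.48824654e-01]), 'wrist_force': array([-0.341195  , -0.51017108,  0.67814058]), 'moment': array([ 0.0101475 , -0.03499498,  0.06715225]), 'finger_gap': 94.22762415399909}
scene [1052.88377023 -549.947873    952.6924979 ] [-2.41651724 -0.01260679  0.78673381] 0.04983951141865729
sander [248.2 234.5] 0.89 [559. -58.   0.]
sander [361.1 172.3] 0.35 [631. 341.   0.]
track_zero [240.2 235.5] 0.92 [553. -81.  12.]
pointer [257.9 214.5] 0.62 [543.  -6.  24.]
press_pad [278.3 158.8] 0.65 [536.  69. 174.]
telltale [230.1 252.4] 0.89 [ 573. -135.   12.]
telltale [283.4 308.2] 0.64 [ 769.
[... 310 characters left out ...]
9.   0.]
top [ 394.14942344   -3.40838768 1136.05141213] [-2.97244664 -0.02843577 -1.58845265] -0.13798976356517542
sander [210.9 189.1] 0.65 [571.  79.   0.]
sander [260.5 193.3] 0.57 [558. -59.   0.]
track_zero [272.  189.6] 0.9 [566. -91.  12.]
pointer [287.6 189.2] 0.66 [ 565. -133.   24.]
pointer [240.9 197.4] 0.58 [544.  -4.  24.]
press_pad [212.  190.2] 0.82 [542.  64. 174.]
telltale [294.2 123.2] 0.78 [ 758. -160.   12.]
telltale [282.2 268.1] 0.75 [ 351. -114.   12.]
telltale [286.9 183.8] 0.67 [ 582. -133.   12.]
tin [110.6 225.8] 0.57 [471. 360.   0.]
tape [362.8 176. ] 0.6 [ 603. -354.    0.]
tape [383.8 231.8] 0.24 [ 443. -406.    0.]
driver [384.6 229.7] 0.9 [ 449. -409.    0.]
```

View pics/scene0.png

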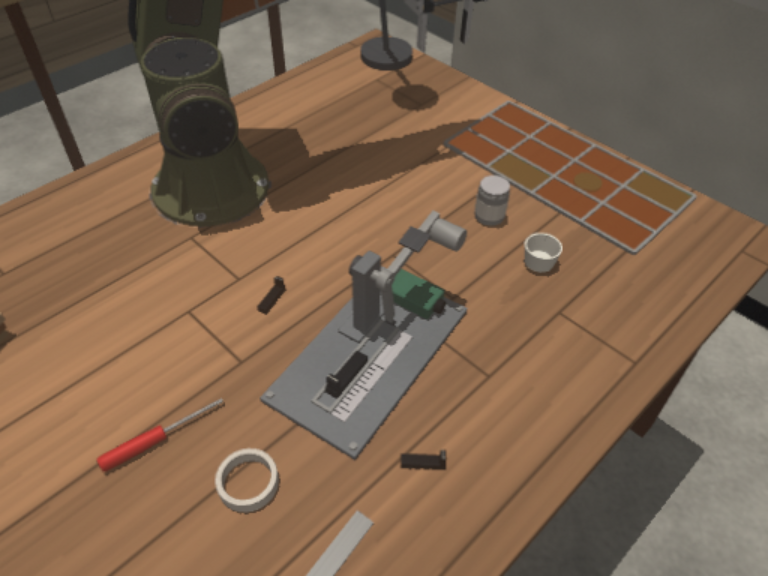

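View pics/top0.png

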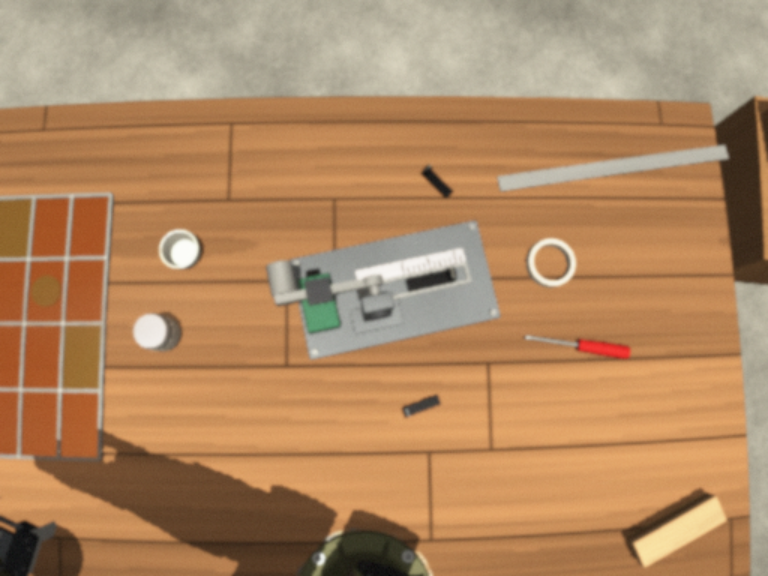

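The scene shows the sander with the tell-tale in its track near (345,375)/1.5, and two smaller look-alikes lying on the bench. Next I fit the sander's pose.

Run:
```python
from h import *
for n,(x,y,w,h) in dict(scene=(165,150,160,160),top=(170,130,175,125)).items():
    c=manip.camera(n); 
    im=cv2.cvtColor(c['img'],cv2.COLOR_RGB2BGR)[y:y+h,x:x+w]; cv2.imwrite(f'pics/z_{n}.png',cv2.resize(im,None,fx=3.6 if n=='scene' else 4.5,fy=3.6 if n=='scene' else 4.5,interpolation=cv2.INTER_CUBIC))
```

```text
(no output)
```

View pics/z_scene.png

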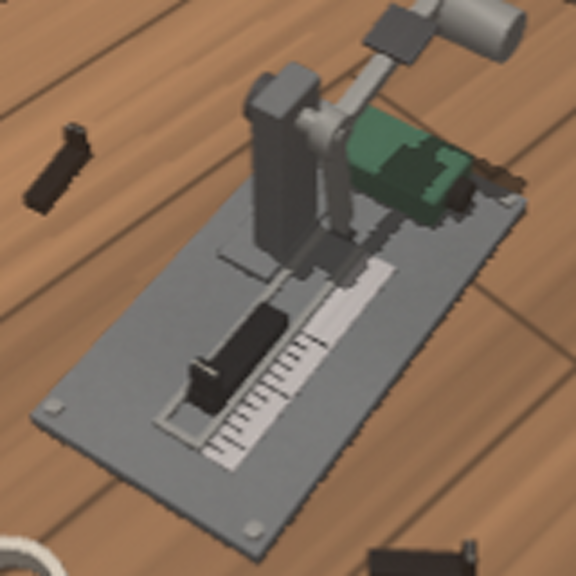

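View pics/z_top.png

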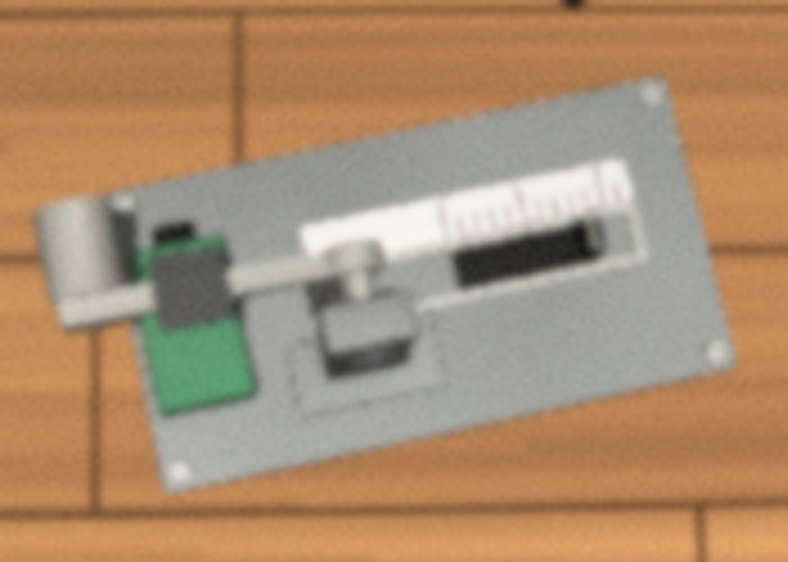

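```bash
cat > fit.py <<'E'
from h import *
from scipy.optimize import least_squares
S=manip.camera('scene');T=manip.camera('top')
s=lambda a,b:(S,np.array([a,b])/3.6+[165,150]); t=lambda a,b:(T,np.array([a,b])/4.5+[170,130])
# (cam,uv),(x,y,z), bed?
L=[(t(662,78),(95,-180,12),1),(t(735,366),(95*-1,-180,12),1),(t(167,490),(-95,180,12),1),
(s(35,417),(-95,-180,12),1),(s(258,556),(95,-180,6),1),(s(523,203),(95,180,12),1),
(s(155,425),(-19.5,-145,17),0),(s(200,447),(19.5,-145,17),0),(t(645,260),(-19.5,-145,17),0),
(t(195,287),(0,127.3,174),0),(s(400,34),(0,127.3,174),0)]
for n,c in (('s',S),('t',T)):
    d=manip.tip_of('track_zero',c)[0]; L.append(((c,np.array(d['xy'])),(0,-27,12),0))
def w(p,q,b):
    x=np.array(q,float); x[1]+=p[3]*b; x[0]+=p[4]*b
    cc,ss=np.cos(p[2]),np.sin(p[2]); return np.array([p[0]+cc*x[0]-ss*x[1],p[1]+ss*x[0]+cc*x[1],x[2]])
def f(p):
    r=[proj(c,w(p,q,b))-uv for (c,uv),q,b in L]
    r.append(np.array(p[3:])/5.); return np.concatenate(r)
m=least_squares(f,[558,-59,0.1,0,0],loss='soft_l1')
print(m.x); print(np.round(f(m.x)[:-2].reshape(-1,2),1).tolist())
for nm,q in dict(zero=(0,-27,12),pad=(0,127.3,174),pointer=(0,60.4,24)).items(): print(nm,w(m.x,q,0))
# telltale mask
Ri=lambda P:(np.array([[np.cos(m.x[2]),np.sin(m.x[2])],[-np.sin(m.x[2]),np.cos(m.x[2])]])@(P[:2]-m.x[:2]))
for c in (S,T):
    for d in manip.tip_of('telltale',c): print(d['score'],Ri(atz(c,d['xy'],12)))
print('fin top scene/top',Ri(atz(*s(197,368),52)),Ri(atz(*t(594,237),52)), 'near end top edge',Ri(atz(*s(275,312),28)),Ri(atz(*t(456,265),28)))
print('fin -y face', Ri(atz(*s(205,375),52)), Ri(atz(*t(604,235),52)))
E
python3 fit.py
```

```text
[ 5.57960403e+02 -6.05762285e+01  2.03628228e-01 -5.15425529e+00
  2.30191502e-01]
[[-0.2, -1.0], [0.2, -0.1], [-1.0, 1.1], [-2.1, -0.4], [-0.0, 1.8], [1.3, -1.4], [-0.9, -0.8], [-0.4, 0.9], [0.2, 0.2], [-1.4, 0.3], [-0.2, -0.5], [0.4, 3.7], [0.1, -2.0]]
zero [563.42044873 -87.01838987  12.        ]
pad [532.21729786  64.09366583 174.        ]
pointer [545.74607811  -1.42413408  24.        ]
0.77 [-205.68947999  -14.82881907]
0.7 [ 11.59847344 -78.50217751]
0.64 [ 181.9747881  -129.15356361]
0.65 [  9.33515369 -74.85347536]
0.53 [ 177.2197051  -126.90521994]
0.45 [-210.91026417   -0.59704689]
fin top scene/top [  -4.80103687 -111.2516674 ] [  -2.83266032 -110.61126494] near end top edge [  2.50428624 -30.22882186] [  1.75923349 -28.39492901]
fin -y face [   2.88942612 -112.77282639] [  -2.94855444 -116.80025175]
```

```bash
cat > go.py <<'E'
from h import *
import sys
P=(557.96,-60.58,0.2036)
def sw(x,y,z):
    c,s=np.cos(P[2]),np.sin(P[2]); return np.array([P[0]+c*x-s*y,P[1]+s*x+c*y,z])
def ws(p):
    c,s=np.cos(P[2]),np.sin(P[2]); d=np.array(p[:2])-P[:2]; return np.array([c*d[0]+s*d[1],-s*d[0]+c*d[1],p[2]])
def status():
    s=manip.read_state(); print('t',round(s['clock'],2),'sander tcp',np.round(ws(s['eef_pos']),1),'rot',np.round(s['eef_rot'],3),'F',np.round(s['wrist_force'],2),'gap',round(s['finger_gap'],1)); return s
def delta(x,y,ztcp):
    s=status(); A=rotm(s['eef_rot']); B=R.from_euler('xyz',[-np.pi/2,0,P[2]-np.pi/2]).as_matrix()
    print('shift',np.round(A.T@(sw(x,y,ztcp)-s['eef_pos']),1),'rotvec deg',np.round(np.degrees(R.from_matrix(A.T@B).as_rotvec()),2))
if len(sys.argv)>3: delta(*map(float,sys.argv[1:4]))
E
python3 go.py 0 -136 300
```

```text
t 1.4 sander tcp [-245.6  640.3  202. ] rot [-1.571 -0.    -0.349] F [ 0.27 -0.78  0.2 ] gap 94.1
shift [ 616.4  -97.9 -532. ] rotvec deg [ 0.   58.35  0.  ]
```

```bash
python3 -m jog '[0,-41,0,0,0,0, 0,-82,0,0,0,0, 0,-98,0,0,0,0, 308,-98,-266,0,29,0, 308,-98,-266,0,29,0, 308,-98,-266,0,29,0, 308,-98,-266,0,29,0, 308,-98,-266,0,29,0, 308,-98,-266,0,29,0, 308,-98,-266,0,29,0]' 0; python3 go.py 0 -136 300
```

```text
clock: 2.23
eef_pos: [330.6, 260.4, 300.3]
eef_rot: [-1.57, -0.0, -0.855]
wrist_force: [0.7, 0.6, 0.8]
finger_gap: 30.7
t 2.23 sander tcp [-157.7  360.3  300.3] rot [-1.57  -0.    -0.855] F [0.74 0.64 0.84] gap 30.7
shift [ 5.099e+02  3.000e-01 -1.059e+02] rotvec deg [-0.04 29.37 -0.  ]
```

```bash
python3 -m jog '[510,0,-106,0,29.4,0, 510,0,-106,0,29.4,0, 510,0,-106,0,29.4,0, 510,0,-106,0,29.4,0, 510,0,-106,0,29.4,0, 510,0,-106,0,29.4,0, 510,0,-106,0,29.4,0, 510,0,-106,0,29.4,0, 510,0,-106,0,29.4,0, 510,0,-106,0,29.4,0]' 0; python3 go.py 0 -136 300
```

```text
clock: 3.07
eef_pos: [534.6, -103.3, 300.1]
eef_rot: [-1.57, -0.0, -1.368]
wrist_force: [0.0, 0.2, 0.1]
finger_gap: 0.7
t 3.07 sander tcp [-31.5 -37.2 300.1] rot [-1.57  -0.    -1.368] F [0.03 0.25 0.07] gap 0.7
shift [98.8  0.1 31.6] rotvec deg [-0.02 -0.07  0.01]
```

```bash
python3 -m jog '[40,0,31,0,0,0, 80,0,31,0,0,0, 99,0,31,0,0,0, 101,0,31,0,0,0, 101,40,31,0,0,0, 101,80,31,0,0,0, 101,120,31,0,0,0, 101,150,31,0,0,0, 101,150,31,0,0,0, 101,150,31,0,0,0]' 0
python3 - <<'E'
from go import *
delta(0,-136,56)
c=manip.camera('wrist'); save(c,'w1',1.5)
c=manip.camera('scene'); im=cv2.cvtColor(c['img'],cv2.COLOR_RGB2BGR)[130:310,145:345]; cv2.imwrite('pics/s1.png',cv2.resize(im,None,fx=3,fy=3))
E
```

```text
clock: 3.9
eef_pos: [584.5, -193.4, 150.1]
eef_rot: [-1.572, 0.001, -1.368]
wrist_force: [0.5, -0.1, 0.7]
finger_gap: 0.6
t 3.9 sander tcp [  -0.9 -135.5  150.1] rot [-1.572e+00  1.000e-03 -1.368e+00] F [ 0.55 -0.12  0.69] gap 0.6
shift [ 0.6 94.1  1. ] rotvec deg [ 0.08 -0.04 -0.06]
```

View pics/w1.png

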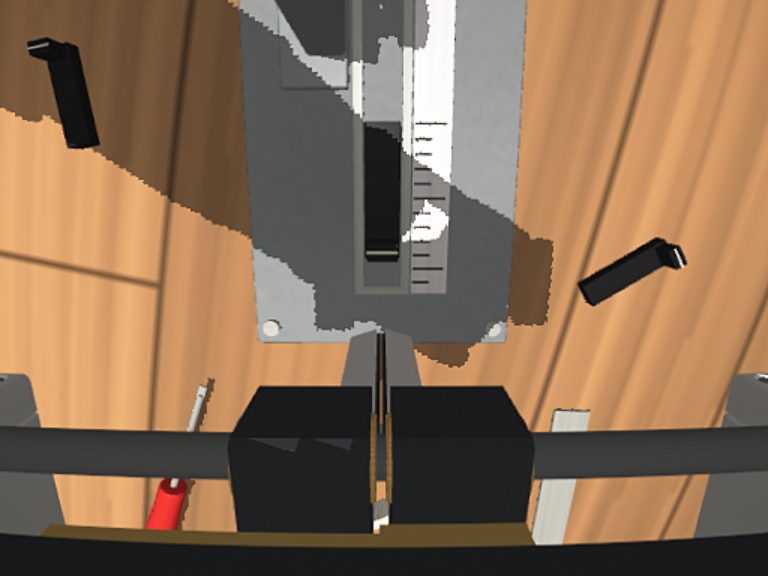

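View pics/s1.png

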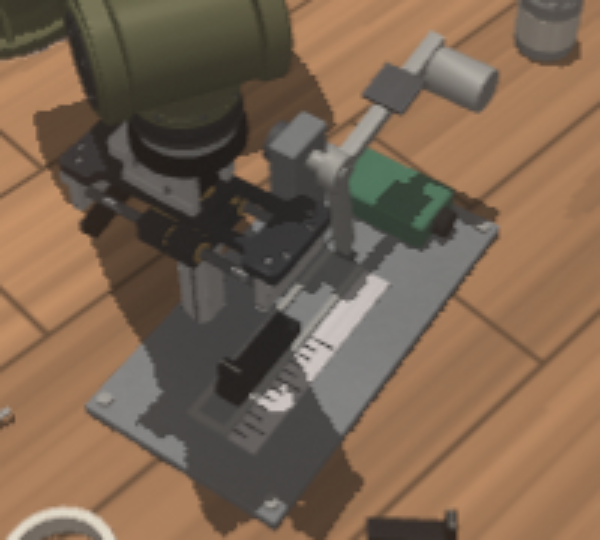

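The wrist view shows the tell-tale's fin at (382,255)/1.5, lined up with the closed fingers at column 381. I check the fin's face by projection.

Run:
```python
from go import *
c=manip.camera('wrist')
f=lambda a,b,z: np.round(ws(atz(c,np.array([a,b])/1.5,z)),1)
print('fin top -y edge',f(382,259,52),f(382,250,52),'far end top',f(382,122,28),'end wall outer',f(382,294,17),'track axis far',f(383,60,17), 'scale zero',f(430,123,12))
```

```text
fin top -y edge [   1.6 -115.6   52. ] [   1.6 -109.8   52. ] far end top [  1.6 -29.1  28. ] end wall outer [   1.8 -147.9   17. ] track axis far [ 2.3 11.5 17. ] scale zero [ 34.7 -27.8  12. ]
```

```bash
python3 -m jog '[0,40,2.5,0,0,0, 0,80,2.5,0,0,0, 0,94,2.5,0,0,0, 0,94,2.5,0,0,0, -8,94,2.5,0,0,0, -16,94,2.5,0,0,0, -26,94,2.5,0,0,0, -36,94,2.5,0,0,0, -48,94,2.5,0,0,0, -56,94,2.5,0,0,0]' 0;  python3 -c "
from go import *
status()"
python3 -m jog '[-6,0,0,0,0,0, -12,0,0,0,0,0, -18,0,0,0,0,0, -22,0,0,0,0,0, -26,0,0,0,0,0]' 0
python3 - <<'E'
from go import *
delta(1.5,-40.6,56)
c=manip.camera('wrist'); save(c,'w2',1.5)
f=lambda a,b,z: np.round(ws(atz(c,np.array([a,b])/1.5,z)),1)
c=manip.camera('scene'); im=cv2.cvtColor(c['img'],cv2.COLOR_RGB2BGR)[130:310,145:345]; cv2.imwrite('pics/s2.png',cv2.resize(im,None,fx=3,fy=3))
E
```

```text
clock: 4.88
eef_pos: [575.8, -136.8, 56.8]
eef_rot: [-1.57, -0.0, -1.367]
wrist_force: [0.5, -0.2, 0.5]
finger_gap: 0.4
t 4.88 sander tcp [  2.1 -78.3  56.8] rot [-1.57  -0.    -1.367] F [ 0.5  -0.21  0.49] gap 0.4
clock: 5.3
eef_pos: [570.6, -112.7, 56.0]
eef_rot: [-1.571, -0.0, -1.368]
wrist_force: [0.7, -0.7, 0.2]
finger_gap: 0.3
t 5.3 sander tcp [  1.8 -53.6  56. ] rot [-1.571 -0.    -1.368] F [ 0.66 -0.68  0.21] gap 0.3
shift [-13.    0.   -0.3] rotvec deg [ 0.   -0.05  0.  ]
```

View pics/w2.png

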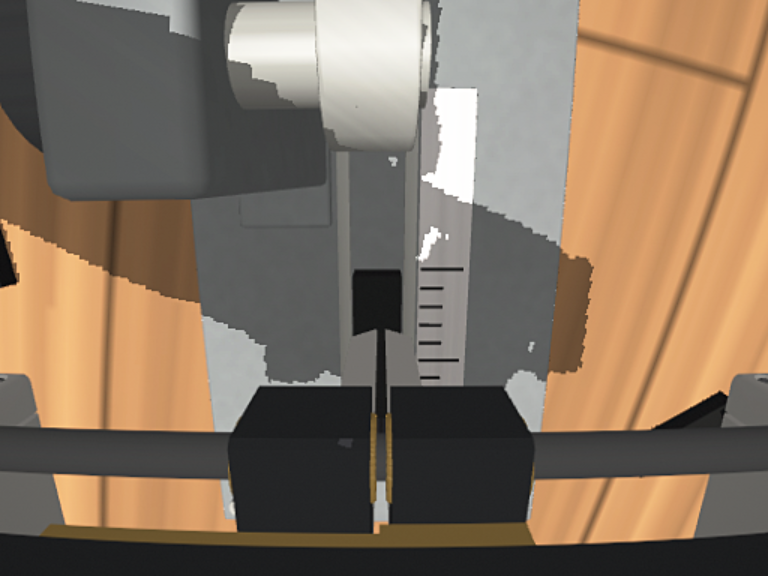

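View pics/s2.png

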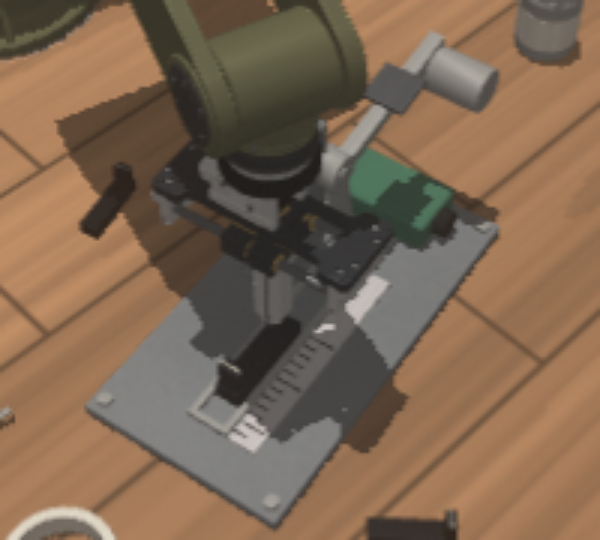

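The tell-tale has not moved: its end is still at the zero line and the fin is still at (228,370) in the crop. I check where the fingertips really are.

Run:
```python
from go import *
print(manip.tcp_to_tips)
c=manip.camera('scene'); 
im=cv2.cvtColor(c['img'],cv2.COLOR_RGB2BGR)
s=manip.read_state(); A=rotm(s['eef_rot'])
for q in [(0,22,0),(0,0,0)]:
    print(q, (proj(c,s['eef_pos']+A@np.array(q))-[145,130])*3)
print('fin top',(proj(c,sw(1.5,-111,52))-[145,130])*3, 'far end',(proj(c,sw(1.5,-29,28))-[145,130])*3)
im=cv2.resize(im[190:290,195:295],None,fx=6,fy=6,interpolation=cv2.INTER_CUBIC);cv2.imwrite('pics/s3.png',im)
```

```text
22.0
(0, 22, 0) [272.37622339 334.5627386 ]
(0, 0, 0) [271.95391896 318.95301803]
fin top [230.72704967 370.13282342] far end [289.00332528 318.48045045]
```

View pics/s3.png

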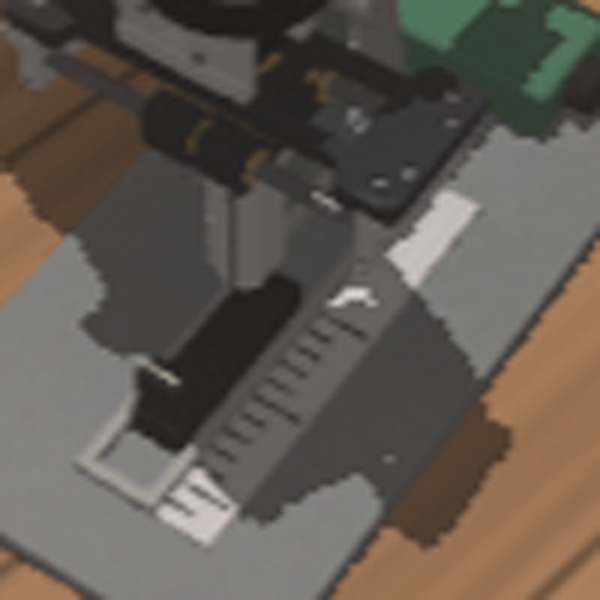

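```bash
python3 -m jog '[0,-30,0,0,0,0, 0,-50,0,0,0,0, 0,-50,0,0,0,0, 30,-50,0,0,0,0, 60,-50,0,0,0,0, 84,-50,0,0,0,0, 84,-50,0,0,0,0, 84,-50,0,0,0,0]' 0;python3 -m jog '[0,20,0,0,0,0, 0,40,0,0,0,0, 0,53,0,0,0,0, 0,53,0,0,0,0, 0,53,0,0,0,0]' 0
python3 - <<'E'
from go import *
delta(1.5,-40.6,54)
c=manip.camera('scene'); 
im=cv2.cvtColor(c['img'],cv2.COLOR_RGB2BGR)
im=cv2.resize(im[190:290,195:295],None,fx=6,fy=6,interpolation=cv2.INTER_CUBIC);cv2.imwrite('pics/s4.png',im)
E
```

```text
clock: 6.12
eef_pos: [587.2, -196.4, 105.1]
eef_rot: [-1.572, 0.001, -1.37]
wrist_force: [0.1, 0.3, -0.7]
finger_gap: 1.0
clock: 6.53
eef_pos: [587.4, -194.7, 52.8]
eef_rot: [-1.572, 0.001, -1.368]
wrist_force: [0.7, 0.2, 1.2]
finger_gap: 0.4
t 6.53 sander tcp [   1.7 -137.3   52.8] rot [-1.572e+00  1.000e-03 -1.368e+00] F [0.71 0.17 1.22] gap 0.4
shift [-96.7  -1.1  -0.2] rotvec deg [ 0.05 -0.02 -0.04]
```

View pics/s4.png

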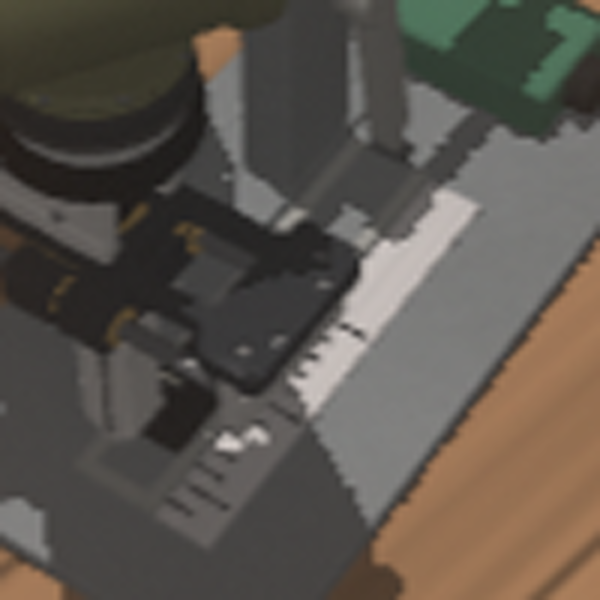

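```bash
python3 -m jog '[-6,0,0,0,0,0, -12,0,0,0,0,0, -18,0,0,0,0,0, -24,0,0,0,0,0, -30,0,0,0,0,0, -36,0,0,0,0,0,-42,0,0,0,0,0,-42,0,0,0,0,0]' 0
python3 - <<'E'
from go import *
delta(1.5,-40.6,54)
c=manip.camera('wrist'); save(c,'w5',1.5)
c=manip.camera('scene'); 
im=cv2.cvtColor(c['img'],cv2.COLOR_RGB2BGR)
im=cv2.resize(im[190:290,195:295],None,fx=6,fy=6,interpolation=cv2.INTER_CUBIC);cv2.imwrite('pics/s5.png',im)
E
```

```text
clock: 7.25
eef_pos: [579.0, -153.0, 53.1]
eef_rot: [-1.571, 0.0, -1.367]
wrist_force: [-0.1, -0.5, -1.0]
finger_gap: 0.2
t 7.25 sander tcp [  1.9 -94.8  53.1] rot [-1.571  0.    -1.367] F [-0.15 -0.48 -1.  ] gap 0.2
shift [-54.2  -0.9  -0.4] rotvec deg [ 0.01 -0.   -0.01]
```

View pics/s5.png

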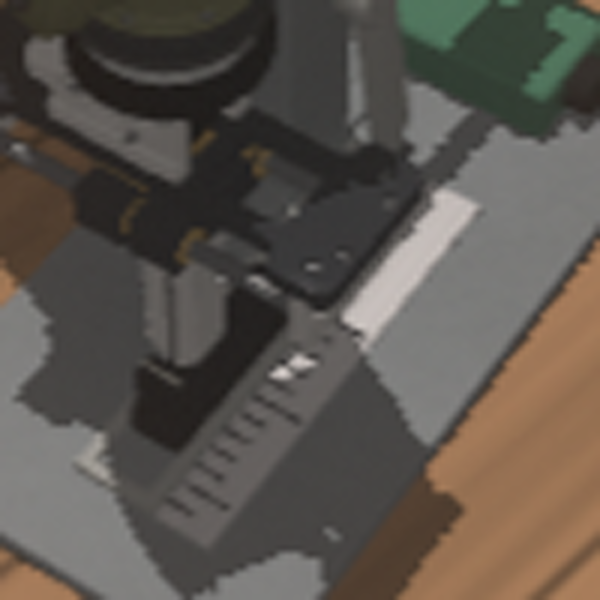

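View pics/w5.png

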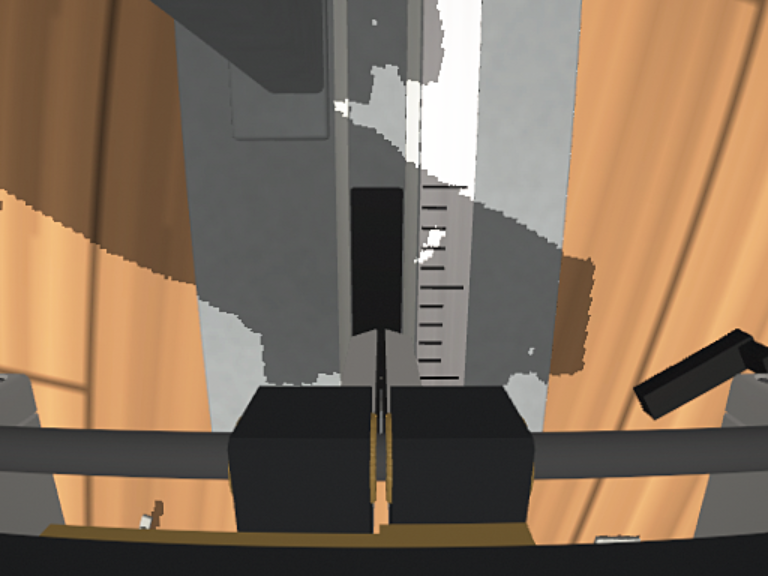

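```bash
cat > ov.py <<'E'
from go import *
def box(im,c,x0,x1,y0,y1,z0,z1,col,off,k):
    P=[[sw(x,y,z) for x,y in((x0,y0),(x1,y0),(x1,y1),(x0,y1))] for z in(z0,z1)]
    p=lambda q: tuple(int(v) for v in np.round((proj(c,q)+0.5-off)*k))
    for i in range(4):
        j=(i+1)%4
        for a,b in((P[0][i],P[0][j]),(P[1][i],P[1][j]),(P[0][i],P[1][i])): cv2.line(im,p(a),p(b),col,1)
def overlay(name,off,wh,k,yt,fn):
    c=manip.camera(name); off=np.array(off)
    im=cv2.cvtColor(c['img'],cv2.COLOR_RGB2BGR)[off[1]:off[1]+wh[1],off[0]:off[0]+wh[0]]
    im=cv2.resize(im,None,fx=k,fy=k,interpolation=cv2.INTER_CUBIC)
    box(im,c,-10.5,13.5,yt-45,yt+45,12,28,(0,255,255),off,k)
    box(im,c,-8.5,11.5,yt-43,yt-31,28,52,(0,255,0),off,k)
    t=ws(manip.read_state()['eef_pos'])
    box(im,c,t[0]-12,t[0]+12,t[1]-8,t[1]+8,t[2]-22,t[2]+10,(255,0,255),off,k)
    box(im,c,-19.5,19.5,-145,60,12,17,(255,200,0),off,k)
    cv2.imwrite('pics/'+fn+'.png',im)
E
python3 - <<'E'
from ov import *
overlay('scene',(195,190),(100,100),7,-74,'o1')
E
```

```text
(no output)
```

View pics/o1.png

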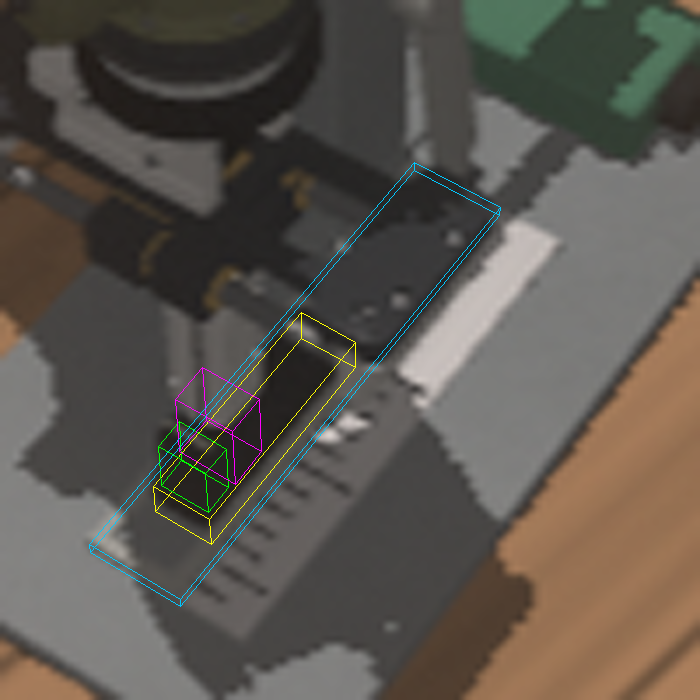

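Run:
```python
from ov import *
c=manip.camera('scene')
k=lambda p:np.round((proj(c,sw(*p))-[195,190])*6)
for z in (31,41,51): print(z,k((1.7,-137,z)),k((13.7,-145,z)),k((-10,-145,z)))
print('s3',k((1.8,-53,34)),k((13.8,-61,34)),k((-10,-61,34)),)
# what's in joint state
s=manip.read_state();print(s['finger_gap'],s['joints'])
# wrist overlay 
c=manip.camera('wrist'); im=cv2.cvtColor(c['img'],cv2.COLOR_RGB2BGR); im=cv2.resize(im,None,fx=1.5,fy=1.5); o=np.array([0,0])
box(im,c,-10.5,13.5,-74-45,-74+45,12,28,(0,255,255),o,1.5)
box(im,c,-8.5,11.5,-117,-105,28,52,(0,255,0),o,1.5)
t=ws(s['eef_pos'])
box(im,c,t[0]-12,t[0]+12,t[1]-8,t[1]+8,t[2]-22,t[2]+10,(255,0,255),o,1.5)
cv2.imwrite('pics/o2.png',im)
```

```text
31 [125. 456.] [138. 484.] [ 90. 456.]
41 [124. 442.] [137. 471.] [ 88. 442.]
51 [123. 428.] [135. 457.] [ 87. 428.]
s3 [246. 308.] [259. 334.] [212. 308.]
0.5929355282663722 [-3.21602057e-01  5.63652408e-01  1.51314969e+00 -4.18552467e-05
  1.06467721e+00 -5.24153281e-01]
```

View pics/o2.png

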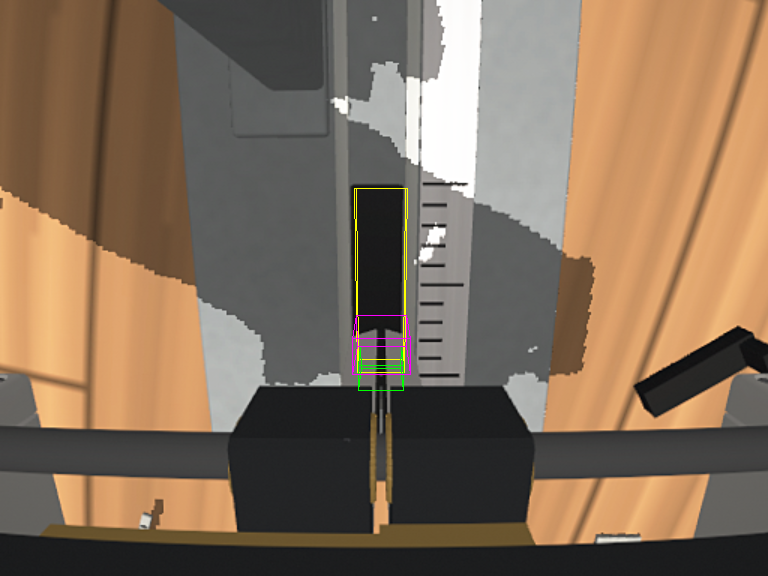

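Run:
```python
from ov import *
c=manip.camera('scene')
k=lambda p:np.round((proj(c,sw(*p))-[145,130])*3-4.5)
for z in (128,140,150): print(z,k((-.9,-135.5,z)),k((11,-143.5,z)),k((-13,-143.5,z)))
im=cv2.imread('pics/s1.png'); cv2.imwrite('pics/s1z.png',cv2.resize(im[200:440,120:360],None,fx=2.5,fy=2.5))
im=cv2.imread('pics/s4.png'); cv2.imwrite('pics/s4z.png',cv2.resize(im[280:560,40:320],None,fx=2.5,fy=2.5))
c=manip.camera('wrist'); s=manip.read_state(); t=ws(s['eef_pos'])
for z in (-22,-15,-10,-5,0): print(z,[np.round(proj(c,sw(t[0],t[1]+d,t[2]+z))*1.5) for d in (-8,8)])
```

```text
128 [200. 330.] [207. 345.] [181. 330.]
140 [199. 320.] [206. 335.] [180. 320.]
150 [199. 312.] [205. 327.] [179. 312.]
-22 [array([380., 346.]), array([380., 314.])]
-15 [array([380., 351.]), array([380., 319.])]
-10 [array([380., 355.]), array([380., 322.])]
-5 [array([380., 359.]), array([380., 326.])]
0 [array([380., 364.]), array([380., 329.])]
```

View pics/s1z.png

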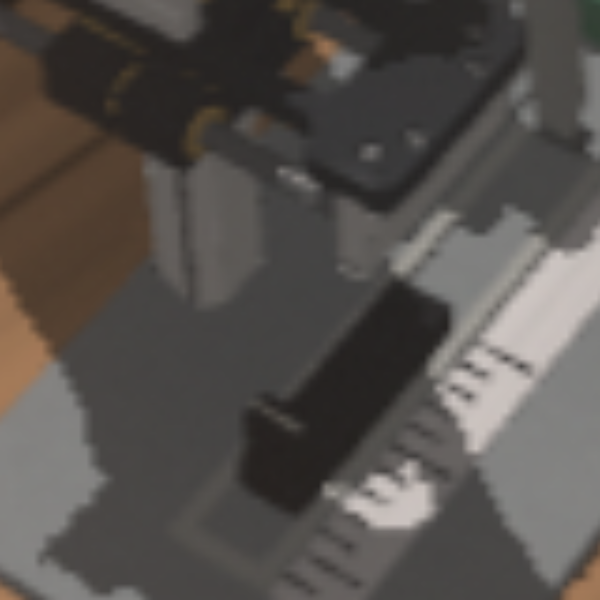

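View pics/s4z.png

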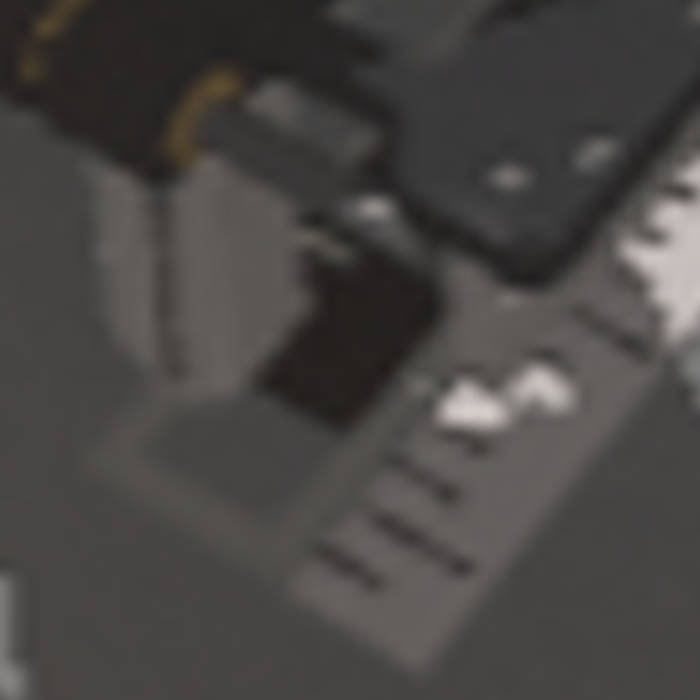

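The fingers passed over the fin's top: in both the scene and wrist views the tips stand about 15–20 mm higher than the stated geometry gives. I'll back off, then go down in small steps to a TCP height of 41, which clears the walls either way.

```bash
python3 -m jog '[0,-25,0,0,0,0, 0,-40,0,0,0,0, 0,-40,0,0,0,0, 20,-40,0,0,0,0, 42,-40,0,0,0,0, 42,-40,0,0,0,0, 42,-40,0,0,0,0]' 0;python3 -m jog '[0,20,0,0,0,0, 0,35,0,0,0,0, 0,44,0,0,0,0, 0,48,0,0,0,0, 0,52,0,0,0,0, 0,52,0,0,0,0]' 0
python3 - <<'E'
from ov import *
delta(1.5,-40.6,41)
overlay('scene',(195,190),(100,100),7,-74,'o3')
E
```

```text
clock: 8.18
eef_pos: [587.2, -195.9, 91.9]
eef_rot: [-1.572, 0.001, -1.37]
wrist_force: [0.3, 0.3, -0.6]
finger_gap: 0.2
clock: 8.68
eef_pos: [587.5, -195.0, 40.8]
eef_rot: [-1.571, 0.0, -1.368]
wrist_force: [-0.2, -0.5, 0.4]
finger_gap: 0.3
t 8.68 sander tcp [   1.8 -137.7   40.8] rot [-1.571  0.    -1.368] F [-0.19 -0.49  0.41] gap 0.3
shift [-97.1  -0.2  -0.3] rotvec deg [ 0.02 -0.03 -0.01]
```

View pics/o3.png

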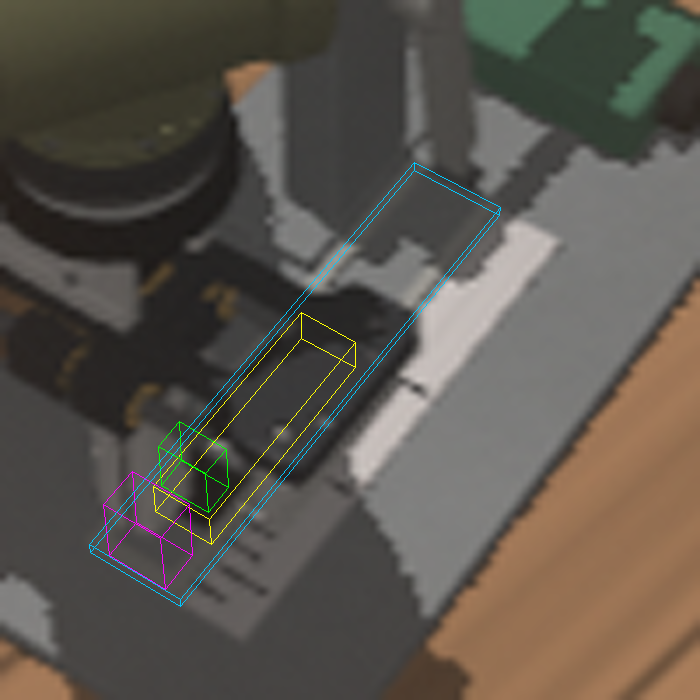

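```bash
python3 -m jog '[-6,0,0,0,0,0, -12,0,0,0,0,0, -18,0,0,0,0,0, -24,0,0,0,0,0, -30,0,0,0,0,0, -30,0,0,0,0,0]' 0
python3 - <<'E'
from ov import *
delta(1.5,-40.6,41)
c=manip.camera('wrist'); save(c,'w6',1.5)
overlay('scene',(195,190),(100,100),7,-74,'o4')
E
```

```text
clock: 9.23
eef_pos: [581.4, -164.7, 41.2]
eef_rot: [-1.571, 0.0, -1.367]
wrist_force: [0.2, -0.1, -0.1]
finger_gap: 0.3
t 9.23 sander tcp [   1.9 -106.7   41.2] rot [-1.571  0.    -1.367] F [ 0.25 -0.05 -0.14] gap 0.3
shift [-66.1   0.2  -0.4] rotvec deg [ 0.    0.   -0.01]
```

View pics/o4.png

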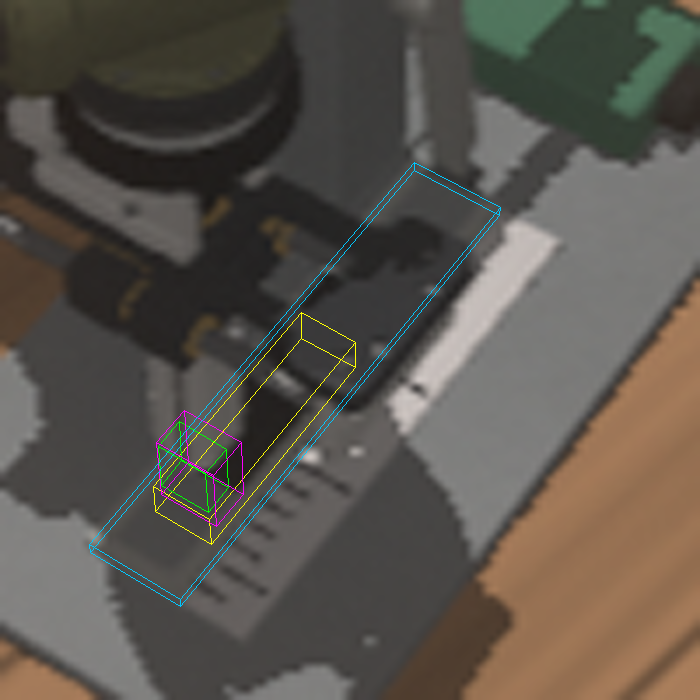

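View pics/w6.png

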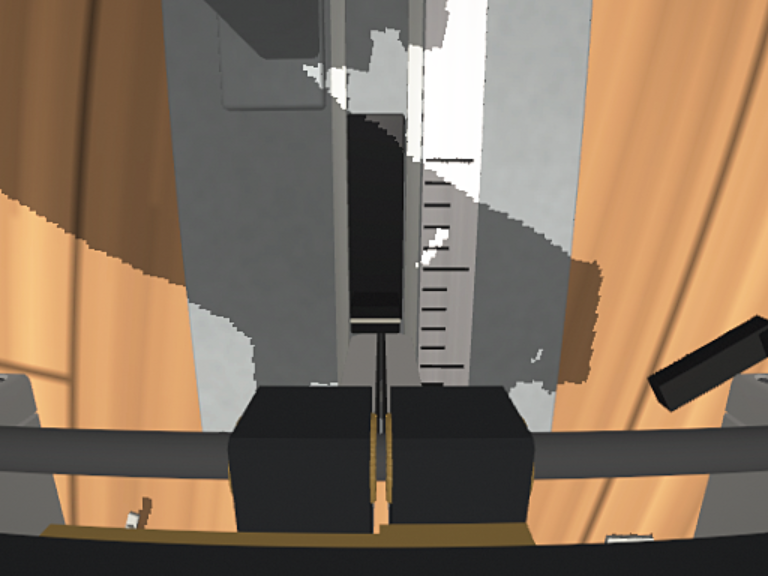

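```bash
python3 -m jog '[-8,0,0,0,0,0, -16,0,0,0,0,0, -24,0,0,0,0,0, -32,0,0,0,0,0, -40,0,0,0,0,0, -46,0,0,0,0,0, -50,0,0,0,0,0, -54,0,0,0,0,0,-54,0,0,0,0,0]' 0
python3 - <<'E'
from ov import *
delta(1.5,-40.6,41)
c=manip.camera('wrist'); save(c,'w7',1.5); print(ws(c['origin']))
E
```

```text
clock: 10.08
eef_pos: [570.6, -112.4, 41.1]
eef_rot: [-1.571, 0.0, -1.368]
wrist_force: [0.8, -0.7, -0.5]
finger_gap: 0.9
t 10.08 sander tcp [  1.9 -53.3  41.1] rot [-1.571  0.    -1.368] F [ 0.82 -0.66 -0.5 ] gap 0.9
shift [-12.7   0.1  -0.4] rotvec deg [ 0.   -0.02 -0.  ]
[  1.90927041  17.72721051 224.28033945]
```

View pics/w7.png

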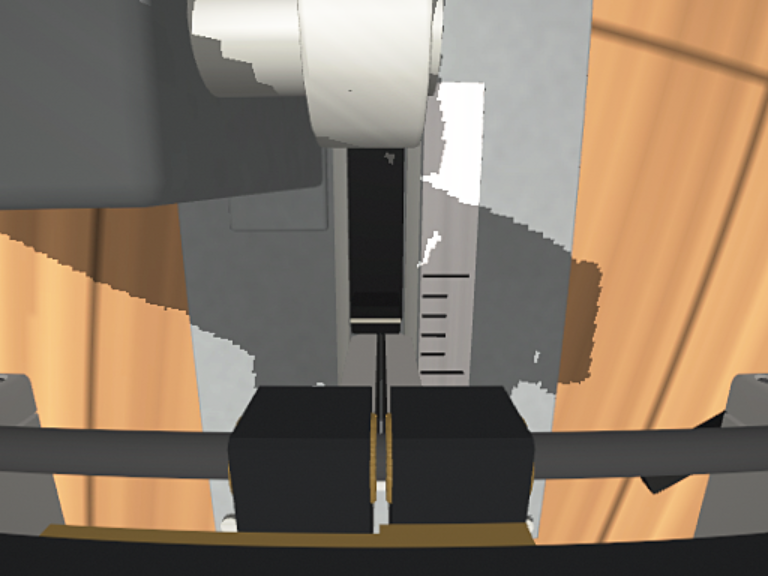

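```bash
python3 -m jog '[-2,0,0,0,0,0, -4,0,0,0,0,0, -6,0,0,0,0,0, -8,0,0,0,0,0, -9,0,0,0,0,0, -10,0,0,0,0,0, -10,0,0,0,0,0]' 0; python3 go.py 1.5 -40.6 41; python3 -m jog '[-1,0,0,0,0,0, -2,0,0,0,0,0,-2,0,0,0,0,0]' 0;python3 go.py 1.5 -40.6 41;  python3 -m jog '[-1,0,0,0,0,0, -1,0,0,0,0,0]' 0;python3 go.py 1.5 -40.6 41; python3 -m jog '[-1,0,0,0,0,0, -1,0,0,0,0,0]' 0;python3 go.py 1.5 -40.6 41
```

```text
clock: 10.72
eef_pos: [568.6, -103.1, 41.0]
eef_rot: [-1.571, 0.0, -1.368]
wrist_force: [0.5, -0.5, 0.4]
finger_gap: -0.2
t 10.72 sander tcp [  1.8 -43.8  41. ] rot [-1.571  0.    -1.368] F [ 0.53 -0.49  0.38] gap -0.2
shift [-3.2  0.  -0.3] rotvec deg [ 0.   -0.05 -0.  ]
clock: 10.97
eef_pos: [568.4, -101.6, 41.2]
eef_rot: [-1.57, -0.001, -1.368]
wrist_force: [0.7, -2.9, 1.0]
finger_gap: 0.3
t 10.97 sander tcp [  2.  -42.3  41.2] rot [-1.570e+00 -1.000e-03 -1.368e+00] F [ 0.72 -2.95  1.03] gap 0.3
shift [-1.7  0.2 -0.5] rotvec deg [-0.03 -0.05  0.05]
clock: 11.13
eef_pos: [568.6, -101.2, 41.6]
eef_rot: [-1.569, -0.002, -1.368]
wrist_force: [2.0, -8.3, 1.6]
finger_gap: 0.1
t 11.13 sander tcp [  2.2 -42.   41.6] rot [-1.569 -0.002 -1.368] F [ 1.99 -8.27  1.61] gap 0.1
shift [-1.4  0.6 -0.7] rotvec deg [-0.07 -0.05  0.11]
clock: 11.3
eef_pos: [568.7, -100.9, 41.9]
eef_rot: [-1.569, -0.003, -1.368]
wrist_force: [2.2, -11.6, 3.9]
finger_gap: 0.1
t 11.3 sander tcp [  2.4 -41.6  41.9] rot [-1.569 -0.003 -1.368] F [  2.17 -11.59   3.9 ] gap 0.1
shift [-1.   0.9 -0.9] rotvec deg [-0.12 -0.06  0.18]
```

```bash
python3 -m jog '[2,0,0,0,0,0, 5,0,0,0,0,0, 15,0,0,0,0,0, 30,0,0,0,0,0, 30,-20,0,0,0,0, 30,-60,0,0,0,0, 30,-100,0,0,0,0, 30,-140,0,0,0,0, 30,-180,0,0,0,0,30,-220,0,0,0,0]' 0
python3 - <<'E'
from ov import *
delta(1.5,127,260)
c=manip.camera('wrist'); save(c,'w8',1.5); print(ws(c['origin']))
overlay('scene',(195,130),(120,130),5,8.5,'o5')
E
```

```text
clock: 12.13
eef_pos: [573.6, -129.7, 263.2]
eef_rot: [-1.571, 0.0, -1.369]
wrist_force: [-0.1, 0.5, -0.6]
finger_gap: 0.3
t 12.13 sander tcp [  1.3 -70.9 263.2] rot [-1.571  0.    -1.369] F [-0.06  0.51 -0.65] gap 0.3
shift [-1.979e+02  3.200e+00 -1.000e-01] rotvec deg [-0.   -0.08 -0.01]
[1.38783751e+00 1.43750317e-01 4.46376589e+02]
```

View pics/w8.png

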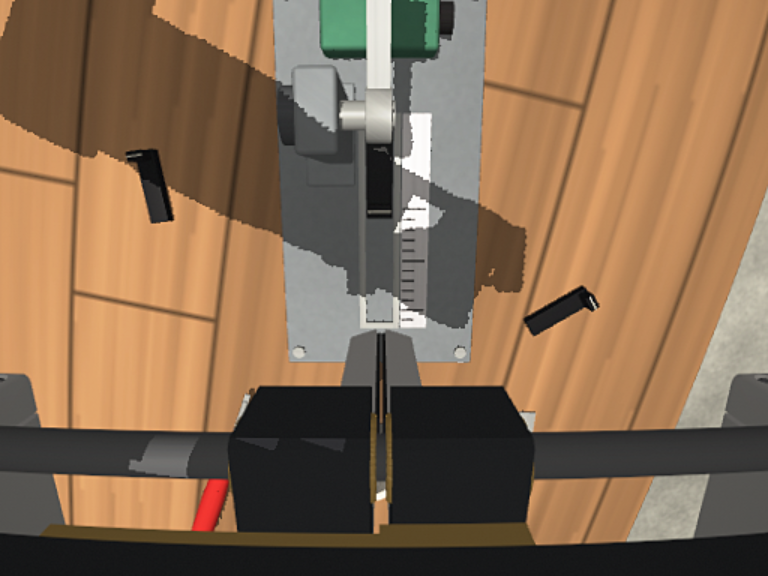

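View pics/o5.png

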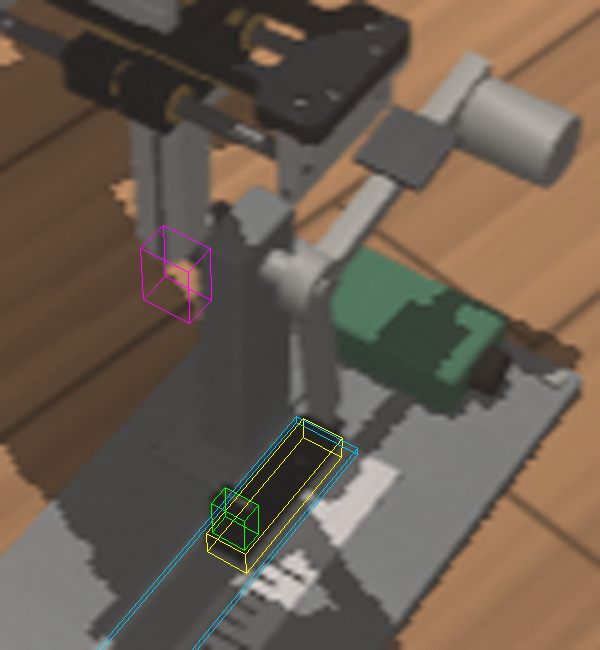

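```bash
python3 -m jog '[-40,0,0,0,0,0, -80,0,0,0,0,0, -120,0,0,0,0,0, -160,0,0,0,0,0, -190,0,0,0,0,0, -197,0,0,0,0,0, -197,0,0,0,0,0,-197,0,0,0,0,0]' 0
python3 - <<'E'
from ov import *
delta(1.5,126,196)
c=manip.camera('wrist'); save(c,'w9',1.5)
overlay('scene',(195,100),(120,130),5,8.5,'o6')
E
```

```text
clock: 12.9
eef_pos: [534.5, 63.3, 260.7]
eef_rot: [-1.571, -0.0, -1.368]
wrist_force: [0.2, -0.0, 0.6]
finger_gap: 1.0
t 12.9 sander tcp [  2.1 126.1 260.7] rot [-1.571 -0.    -1.368] F [ 0.2  -0.01  0.55] gap 1.0
shift [ 0.1 64.7 -0.6] rotvec deg [ 0.02 -0.04  0.01]
```

View pics/w9.png

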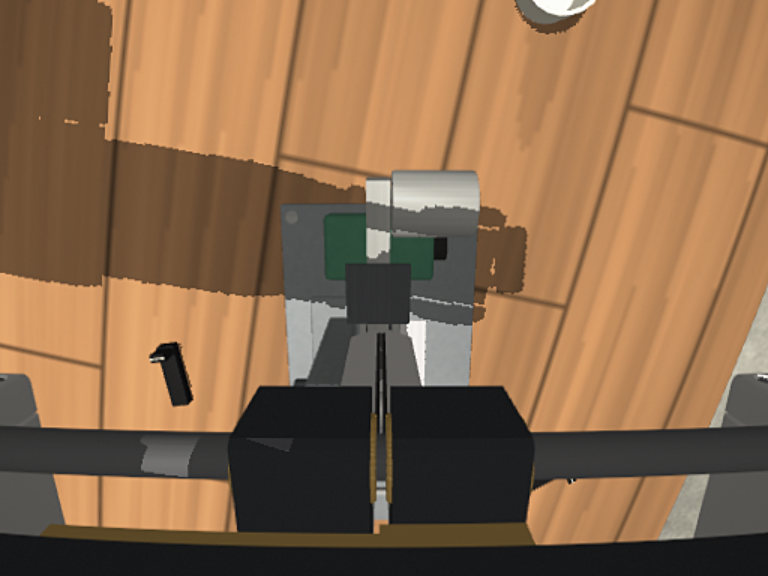

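View pics/o6.png

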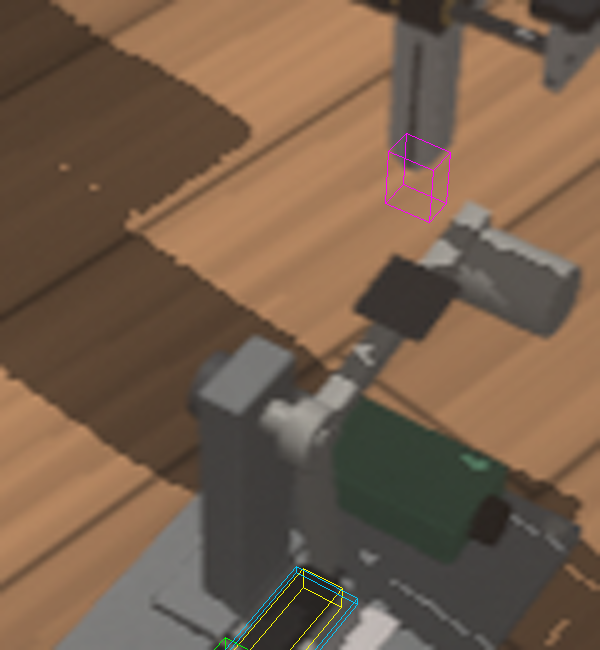

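```bash
python3 -m jog '[0,30,0,0,0,0, 0,50,0,0,0,0, 0,58,0,0,0,0, 0,58,0,0,0,0]' 0; python3 -m jog '[0,2,0,0,0,0, 0,4,0,0,0,0, 0,6,0,0,0,0, 0,8,0,0,0,0, 0,10,0,0,0,0, 0,10,0,0,0,0]'; python3 -c "
from go import *
status()"
```

```text
clock: 13.33
eef_pos: [533.8, 63.1, 201.3]
eef_rot: [-1.574, 0.0, -1.37]
wrist_force: [0.2, 0.2, 0.0]
finger_gap: 0.8
clock: 13.83
eef_pos: [534.1, 64.3, 192.9]
eef_rot: [-1.571, 0.0, -1.368]
wrist_force: [0.1, 0.2, 0.4]
finger_gap: 0.4
t 13.83 sander tcp [  1.9 127.1 192.9] rot [-1.571  0.    -1.368] F [0.09 0.18 0.35] gap 0.4
```

```bash
python3 -m jog '[0,1.5,0,0,0,0, 0,3,0,0,0,0, 0,4.5,0,0,0,0, 0,6,0,0,0,0,0,6,0,0,0,0]'|grep -E 'clock|pos|force'; python3 -m jog '[0,1,0,0,0,0, 0,2,0,0,0,0, 0,3,0,0,0,0, 0,4,0,0,0,0,0,4,0,0,0,0]'|grep -E 'clock|pos|force'
```

```text
clock: 14.25
eef_pos: [534.1, 64.2, 186.7]
wrist_force: [0.1, -0.2, 0.4]
clock: 14.67
eef_pos: [534.1, 64.2, 182.8]
wrist_force: [0.3, -1.0, 0.2]
```

```bash
python3 -m jog '[0,1,0,0,0,0, 0,2,0,0,0,0, 0,3,0,0,0,0, 0,4,0,0,0,0,0,4,0,0,0,0]'|grep -E 'clock|pos|force'
```

```text
clock: 15.08
eef_pos: [534.1, 64.2, 178.8]
wrist_force: [-1.0, 1.1, 1.0]
```

```bash
python3 -m jog '[0,1,0,0,0,0, 0,2,0,0,0,0, 0,3,0,0,0,0, 0,3,0,0,0,0]'|grep -E 'clock|pos|force'
python3 - <<'E'
from ov import *
c=manip.camera('wrist'); save(c,'w10',1.5)
overlay('scene',(195,100),(120,130),5,8.5,'o7')
status()
E
```

```text
clock: 15.42
eef_pos: [534.1, 64.2, 175.8]
wrist_force: [0.5, 0.9, 0.2]
t 15.52 sander tcp [  2. 127. 176.] rot [-1.571 -0.    -1.368] F [0.17 0.37 0.38] gap 0.8
```

View pics/o7.png

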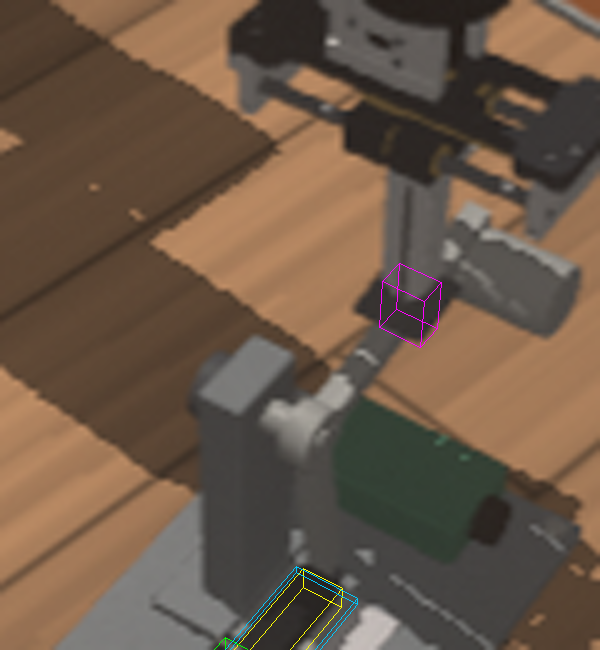

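View pics/w10.png

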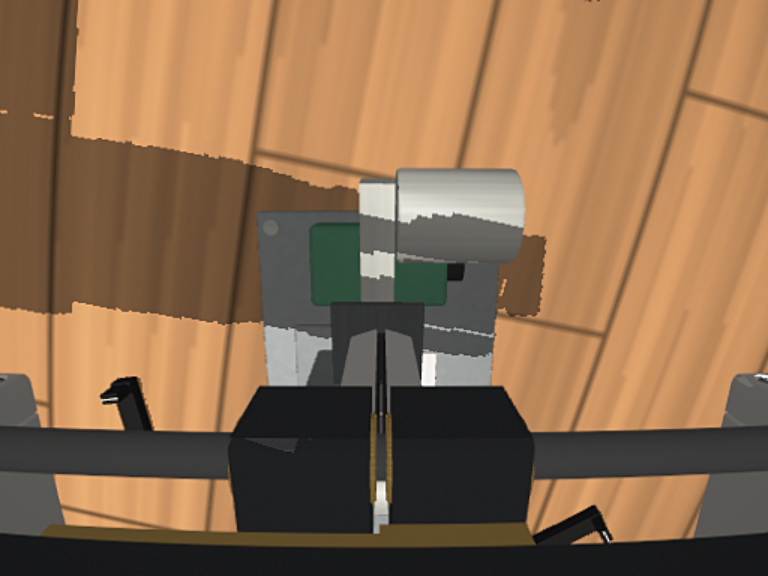

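The fingertips stand right above the middle of the pad, around (410,295) in the scene crop. I carry on down in small steps.

```bash
for i in 1; do python3 -m jog '[0,0.5,0,0,0,0, 0,1,0,0,0,0, 0,1.5,0,0,0,0, 0,2,0,0,0,0, 0,2,0,0,0,0]'|grep -E 'clock|pos|force'; done; python3 -m jog '[0,0.5,0,0,0,0, 0,1,0,0,0,0, 0,1.5,0,0,0,0, 0,2,0,0,0,0, 0,2,0,0,0,0]'|grep -E 'clock|pos|force'
```

```text
clock: 15.93
eef_pos: [534.2, 64.2, 173.9]
wrist_force: [0.5, -0.3, 0.0]
clock: 16.35
eef_pos: [534.3, 64.3, 172.3]
wrist_force: [-0.7, 0.1, 2.9]
```

```bash
python3 -m jog '[0,0.5,0,0,0,0, 0,1,0,0,0,0, 0,1.5,0,0,0,0, 0,2,0,0,0,0, 0,2,0,0,0,0]'|grep -E 'clock|pos|force'
```

```text
clock: 16.77
eef_pos: [534.3, 64.5, 170.2]
wrist_force: [-0.7, 2.6, 4.4]
```

```bash
python3 -m jog '[0,1,0,0,0,0, 0,2,0,0,0,0, 0,3,0,0,0,0, 0,4,0,0,0,0, 0,5,0,0,0,0, 0,6,0,0,0,0, 0,7,0,0,0,0, 0,7,0,0,0,0]'|grep -E 'clock|pos|force'; python3 -m jog '[0,0,0,0,0,0]'|grep -E 'clock|pos|force'
```

```text
clock: 17.43
eef_pos: [534.4, 64.7, 163.3]
wrist_force: [-1.6, 3.5, 7.4]
clock: 17.52
eef_pos: [534.4, 64.7, 163.4]
wrist_force: [-1.7, 3.3, 6.2]
```

```bash
python3 -m jog '[-0.3,1,0,0,0,0, -0.6,2,0,0,0,0, -0.9,3,0,0,0,0, -1.2,4,0,0,0,0, -1.5,5,0,0,0,0, -1.5,5,0,0,0,0]'|grep -E 'clock|pos|force'; python3 -m jog '[0,0,0,0,0,0]'|grep -E 'clock|pos|force'
```

```text
clock: 18.02
eef_pos: [534.2, 65.6, 158.4]
wrist_force: [-0.2, -0.5, 7.6]
clock: 18.1
eef_pos: [534.2, 65.6, 158.5]
wrist_force: [-0.7, 0.1, 6.8]
```

```bash
python3 -m jog '[-0.1,1,0,0,0,0, -0.2,2,0,0,0,0, -0.3,3,0,0,0,0, -0.5,4,0,0,0,0, -0.6,5,0,0,0,0, -0.7,6,0,0,0,0, -0.8,7,0,0,0,0, -0.8,7,0,0,0,0]'|grep -E 'clock|pos|force'; python3 -m jog '[0,0,0,0,0,0]'|grep -E 'clock|pos|force'
python3 - <<'E'
from ov import *
overlay('scene',(195,100),(120,130),5,8.5,'o8')
c=manip.camera('scene')
for i in range(3): status(); manip.camera('scene')
E
```

```text
clock: 18.77
eef_pos: [534.1, 66.3, 151.8]
wrist_force: [-1.4, -0.9, 9.5]
clock: 18.85
eef_pos: [534.1, 66.3, 151.9]
wrist_force: [-2.0, -1.5, 10.7]
t 18.95 sander tcp [  2.3 129.  151.9] rot [-1.569e+00 -1.000e-03 -1.368e+00] F [-1.1  -1.32  9.99] gap 0.7
t 19.0 sander tcp [  2.3 129.1 151.9] rot [-1.569e+00 -1.000e-03 -1.368e+00] F [-2.72 -1.06 10.47] gap 0.5
t 19.05 sander tcp [  2.3 129.1 151.9] rot [-1.569e+00 -1.000e-03 -1.368e+00] F [-3.42 -1.53 10.91] gap 0.4
```

View pics/o8.png

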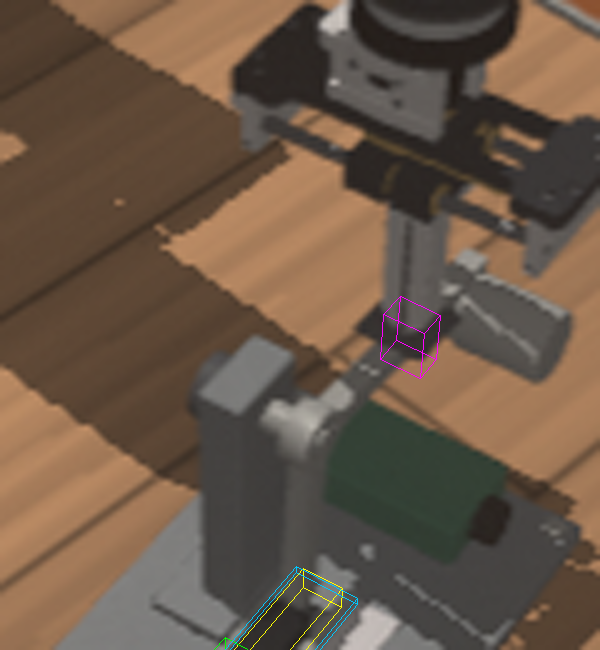

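```bash
python3 -m jog '[0,0.7,0,0,0,0, 0,1.4,-0.1,0,0,0, 0,2.1,-0.2,0,0,0, 0,2.8,-0.3,0,0,0, 0,3.5,-0.3,0,0,0]'|grep -E 'clock|pos|force'; for i in 1 2 3; do python3 -m jog '[0,0,0,0,0,0]'|grep -E 'force'; done
python3 - <<'E'
from ov import *
a=[]
for i in range(6): a.append(manip.read_state()['wrist_force']); manip.camera('scene')
a=np.array(a);print(a.mean(0),a.std(0)); status()
E
```

```text
clock: 19.52
eef_pos: [534.1, 66.4, 148.7]
wrist_force: [-2.2, -0.0, 12.6]
wrist_force: [-1.5, -0.7, 12.4]
wrist_force: [-1.7, -0.0, 11.9]
wrist_force: [-1.2, -0.0, 12.2]
[-1.36471755  0.2311992  11.65237717] [0.32436025 0.51439458 0.3166794 ]
t 20.07 sander tcp [  2.3 129.2 148.7] rot [-1.569e+00 -1.000e-03 -1.368e+00] F [-1.54  0.08 11.69] gap 0.5
```

```bash
for i in 1 2 3; do python3 -m jog '[0,0,0,0,0,0,0,0,0,0,0,0,0,0,0,0,0,0,0,0,0,0,0,0,0,0,0,0,0,0,0,0,0,0,0,0,0,0,0,0,0,0,0,0,0,0,0,0,0,0,0,0,0,0,0,0,0,0,0,0]'|grep -E 'clock|pos|force'; done
```

```text
clock: 20.9
eef_pos: [534.1, 66.4, 148.7]
wrist_force: [-1.4, -0.3, 11.8]
clock: 21.73
eef_pos: [534.1, 66.4, 148.7]
wrist_force: [-1.1, -0.0, 11.1]
clock: 22.57
eef_pos: [534.1, 66.4, 148.7]
wrist_force: [-1.5, 1.3, 11.5]
```

Run:
```python
from ov import *
overlay('scene',(195,150),(120,130),5,8.5,'o9'); save(manip.camera('wrist'),'w11',1.5)
```

```text
(no output)
```

View pics/o9.png

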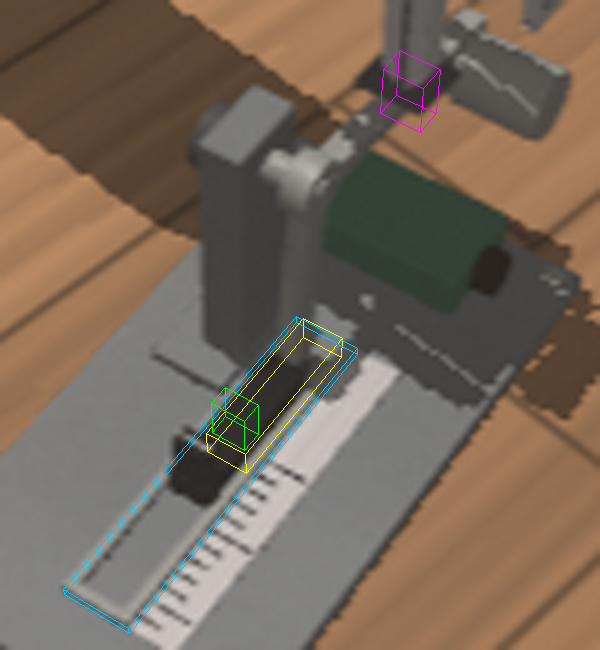

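```bash
python3 -m jog '[0,-1,0,0,0,0, 0.1,-3,0,0,0,0, 0.3,-5,0,0,0,0, 0.5,-7,0,0,0,0, 0.8,-9,0,0,0,0, 1,-11,0,0,0,0, 1.2,-13,0,0,0,0, 1.5,-15,0,0,0,0, 1.8,-17,0,0,0,0, 1.9,-18,0,0,0,0]'|grep -E 'clock|pos|force';  python3 -m jog '[0.2,-1,0,0,0,0, 0.3,-2,0,0,0,0, 0.4,-3,0,0,0,0, 0.4,-4,0,0,0,0, 0.4,-5,0,0,0,0, 0.4,-6,0,0,0,0, 0.4,-7,0,0,0,0, 0.4,-8,0,0,0,0, 0.4,-9,0,0,0,0,0.4,-10,0,0,0,0]'|grep -E 'clock|pos|force'
```

```text
clock: 23.5
eef_pos: [534.4, 64.4, 166.2]
wrist_force: [1.3, -0.9, 4.2]
clock: 24.33
eef_pos: [533.6, 64.4, 175.3]
wrist_force: [-0.1, -0.1, 0.2]
```

```bash
python3 -m jog '[0,-2,0,0,0,0, 0,-5,0,0,0,0, 0,-15,0,0,0,0, 0,-35,0,0,0,0, 0,-60,0,0,0,0, 0,-80,0,0,0,0, 0,-80,0,0,0,0, 0,-80,0,0,0,0]'
python3 - <<'E'
from ov import *
overlay('scene',(195,100),(120,130),5,-25,'o10'); c=manip.camera('wrist'); save(c,'w12',1.5); status()
E
```

```text
clock: 25.0
eef_pos: [534.2, 64.2, 256.9]
eef_rot: [-1.569, -0.0, -1.368]
wrist_force: [-0.1, 0.1, 0.0]
finger_gap: 0.2
t 25.1 sander tcp [  1.4 127.1 255. ] rot [-1.572  0.    -1.368] F [ 0.05 -0.08  1.09] gap 0.1
```

View pics/o10.png

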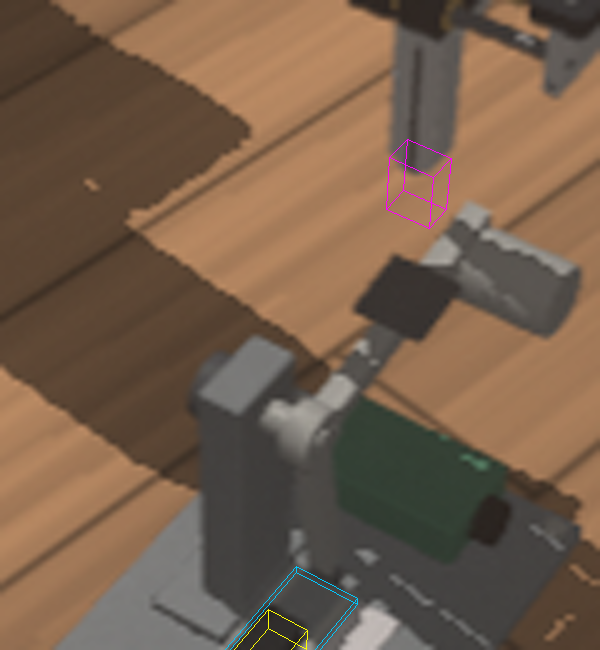

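Run:
```python
from ov import *
overlay('scene',(185,180),(120,110),5,-25,'o11'); c=manip.camera('top'); save(c,'t2',1.5)
for d in manip.masks_of('telltale',c)[:4]: print(d['score'],d['xy'],ws(atz(c,d['xy'],28)))
```

```text
0.74 [273.6, 187.8] [  3.36091627 -35.15080403  28.        ]
0.63 [290.9, 121.5] [ 177.75839866 -126.55494586   28.        ]
0.58 [278.8, 269.8] [-215.29659474    1.35182116   28.        ]
```

View pics/o11.png

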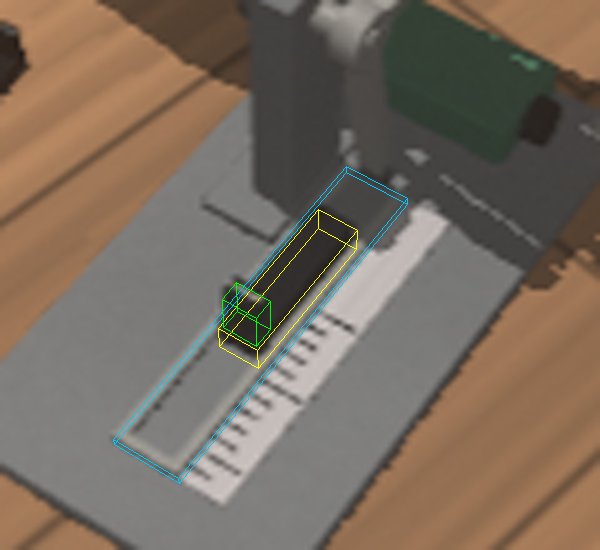

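View pics/t2.png

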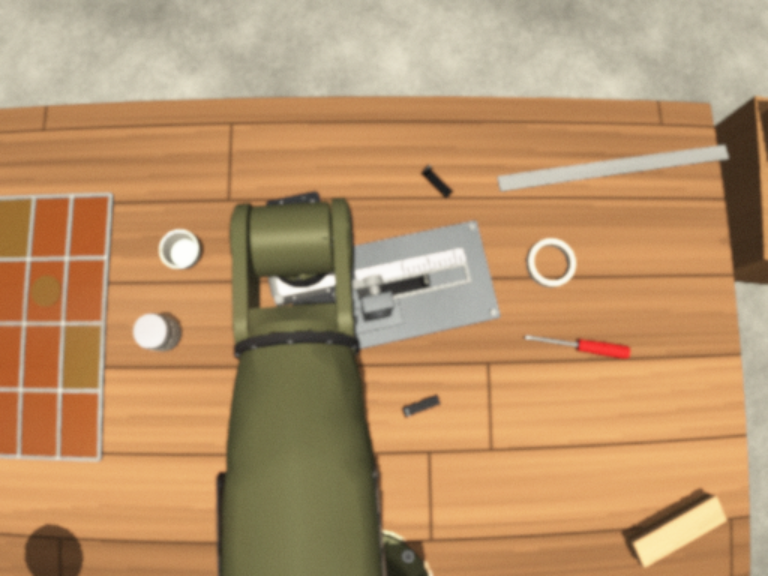

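```bash
python3 -c "
from cell import manip
print(manip.sign_off())"
```

```text
the job is handed in; nothing more can be done
None
```

The job is done and handed in at about 25 s on the clock; sign-off gives no verdict.

**Tell-tale against the pointer:** I slid it back until the force rose to about 12 N against the arm's rest stop. It took three tries. The first two passes went over the fin without moving the tell-tale, because the closed fingertips sat at about TCP height, not 22 mm ahead as stated. Pad contact later came at TCP z of about 173.5, which agrees with that.

**Press and hold:** I pressed the pad down about 25 mm, roughly 0.28 rad. I held for about 3 s with the wrist force between 11.1 and 12.6 N, apart from about 0.5 N of sensor noise. The wrist force never read above 12.7 N while pressing. It is the only force I could read, so the contact force itself is inferred from it.

**Easing back:** I raised the pad at about 24 mm/s or slower until the force fell to zero.

**Last checks:**
- **Arm:** it looks the same in the scene picture as before the press, so it is back at its rest.
- **Tell-tale:** it stands upright in its track. The scene picture puts its centre about 85 mm from the pointer pin, about 35 mm clear of touching. The mask in the top picture put it about 8 mm further away, but the arm hid part of it there; both are inside the allowed range.
- **Bystanders:** the tin, tub, tape and driver show at the same places in the top picture as at the start. I compared these by eye, not by measurement.
- **Robot:** the fingers are about 80 mm above the pad and touch nothing.

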